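# Refit the bench lamp's arm and pin it in its bracket

### The job

Put the white lamp arm back on its bench bracket: lay its steel eye down in the grey fork with the other end of the arm lying on the narrow black-topped rest, then take the red-headed pin from its blue stand and push it through both fork cheeks and the eye until its head seats against the fork; it may go in from either side. Let go of everything, and leave the two bottles, the blue box and the beaker standing where they are.

Things in the scene. Friction and masses are not known exactly. Their poses are not given: they have to be found in the camera images.
- bracket: Fixed grey steel fork on a 90 x 70 x 8 mm plate. Origin on the bench below it, z up. Slot open at the top and to -x (where the arm lies), 18 mm wide along y, floor 60 mm high. Two cheeks 10 mm thick, 30 mm wide (x), outer faces at y = +-19 mm, tops 90 mm high, with a 13 mm hole along y at x = 0, 75 mm high. A stop plate at x = 16.5 to 22.5 mm, 78 mm high, closes the +x side.
- fork_axis (a point): Midpoint between the two cheeks on the axis of their holes, 75 mm above the bracket's origin; axes as the bracket.
- rest: Narrow raised rest fixed to the bench, 140 to 165 mm from the fork on the bracket's -x side. Origin on the bench below it, axes as the bracket. Black top 12 mm (x) by 36 mm (y), face 60 mm above the bench, with two lips 10 mm high that leave 26 mm for the arm (y = +-13 mm). Base 50 x 60 x 8 mm.
- lamp_arm: Loose white tube arm, about 0.2 kg, 209 mm long. Origin at the centre of the eye's hole; the arm runs along its -x, z up. Steel eye: ring 30 mm in diameter, 12 mm thick (y), 14 mm hole along y. Tube 20 mm wide (y), 30 mm high (z), from x = -22 to -194 mm with a black plug at the tail; centre of mass near x = -95 mm. Starts lying on the bench with its origin 15 mm high, same way up as when fitted.
- lamp_arm_tail (a point): Centre of the arm's plugged end face, 194 mm along -x from the centre of the eye.
- pin: Loose headed pin, 60 g. Origin at the centre of the seating face under its head. Steel shank 10 mm thick along +x, 54 mm long, the last 12 mm tapered to 3 mm. Head on the -x side: dark round flange 24 mm in diameter, 4 mm thick, then a square red grip 18 x 18 mm from x = -4 to -32 mm. Starts level in its stand, axis 50 mm above the bench, and lifts straight out.
- pin_tip (a point): Tip of the pin, 54 mm along +x from its origin.
- pin_stand: Blue stand fixed to the bench. Origin on the bench under the pin's seating face, +x along the shank. Two cheeks 28 mm wide and 6 mm thick at x = 8 and 40 mm hold the shank in open-topped notches 14 mm wide, floor 45 mm and top 52 mm above the bench. Base 50 x 40 x 8 mm.
- reagent_bottle: Bystander: white plastic bottle with a black cap, 60 mm in diameter, 150 mm tall, close beside the fork on one side. Origin at the centre of its underside.
- cell_box: Bystander: closed blue box 60 x 44 x 34 mm high, beside the fork on the side away from the bottle. Origin at the centre of its underside.
- beaker: Bystander: glass beaker 60 mm in diameter, 70 mm tall, beyond the fork. Origin at the centre of its underside.
- amber_bottle: Bystander: amber glass bottle with a black cap, 56 mm in diameter, 125 mm tall, on the robot's side of the rest. Origin at the centre of its underside.
There are look-alikes about, which are no part of the job. Leave any orange, pink or purple look-alike of the bracket alone.

How it is judged:
By the outcome, as a careful person would: the job done as asked, in the order asked, and still so for the second after the job is handed in, with the robot touching nothing.
It also fails if it takes over 72 s, if anything falls off the work surface, if the arm or the gripper's body presses on something with over 40 N, if the wrist force passes 120 N, or if a joint passes its speed limit or range.

### The arm

A 6-joint arm with a two-finger parallel gripper is mounted at the origin on the work surface. World frame = base frame: x ahead of the robot, y to its left, z up, the work surface at z = 0. Lengths are in mm, angles in rad, forces in N, time in s.
With the tool pointing down it reaches from about 350 to 875 mm from the base axis. Payload 4.2 kg.
Tool frame: the origin (TCP) lies on the mounting face of the last link; the fingertips stand 173 mm ahead of it and the grasp point (between the pads) lies 155 mm ahead of it; z points along the fingers, y is the line along which they close (so a half turn about z gives the same grasp; the last joint's range is limited). The gripper opens to 85 mm and grips with 20 to 120 N. Pads are 22 mm wide; open, the fingers measure 114 mm over their backs; the gripper's body (76 mm by 85 mm) begins 54 mm behind the grasp point. The pads swing forward as they close: fully open they stand 13 mm farther back than shut.
Start: joints at [1.423, 0.385, 0.008, 0, -1.194, -0.259], TCP at [247.262, 573.987, 404.712] pointing down, gripper open.
Joint ranges: [-3.14, 3.14], [-1.21, 2.06], [-1.07, 1.41], [-3.16, 2.05], [-2.99, -0.16], [-3.1, 3.1]. Speed limits (rad/s): [2.79, 2.79, 3.14, 3.14, 3.14, 3.14].

### API

Orientations are given as a unit quaternion [x, y, z, w].
In Python, from bench import arm gives the robot as it stands. The module is installed in compiled form; this text tells all that it offers.
- The arm moves only by the tool move_arm, never from a script. Its arguments are lists of equal length, an entry for each row: "fingers": the finger opening in mm, from 0 to 85.4; "travel": the shift along the tool's x, y, z in mm, a list of three; "dr": the turn, a rotation vector about the tool's x, y, z in rad, a list of three. A call has 1 to 10 rows; each row is the pose to reach, as a shift and turn from the pose commanded when the call began, along the tool's axes at that moment; what a row does not reach only later rows make up. A row lasts 1/10 s, in which the tool goes at most 50 mm and 8.59 degrees, less where a joint would pass 70% of its speed; a pose out of reach is approached as far as the arm can. A call with a gripper value outside its range is refused whole. The fingers move at their own pace and stop on an object; the grip force is fixed at half the most. Time passes only in rows, so rows that repeat a pose let the fingers close. It gives the time, the measured TCP pose, the force, the opening and the grip force at its end, in the units of the state.
- arm.read_state(): the state, without advancing time (a new reading comes with each control period).
- arm.get_image(name): name is "side" or "top"; returns the picture (400x640x3 uint8, red, green, blue); there is no depth.
- arm.camera_model(name): a dict with "intrinsics" (3x3 intrinsics, pixels), "k1" (the pictures are not rectified: a ray, as slopes to the right and down, at radius r is drawn at 1 + k1 r^2 times it, then the intrinsics apply), "pose" (4x4, takes a point from camera to world coordinates). Camera axes: x right, y up, looking along -z (the intrinsics and any distortion apply to the point x, -y, -z); pixel columns grow to the right and rows downward; lengths in mm; the calibration is good to about 2 mm. A picture is of the moment at which its call begins. camera_model takes no time and is no camera call.
- arm.job_done(): hands the job in; it is judged then, once.
The state is a dict: "clock": time; "joints": joint angles; "joint_vel": joint speeds; "joint_efforts": joint torques, N m; "position": TCP position; "ee_rot": TCP orientation; "contact_force": force on the tool from outside, world axes, zero at the start; "wrist_torque": the same for the moment, N m; "gripper_width": finger opening in mm; "grasp_force": force on a finger pad.
Only numpy, scipy, OpenCV 4.12 (cv2) and the standard library are available. Lean on these libraries where they do the work, as an engineer would, in place of code of your own. Each camera call takes 0.05 s, during which the arm holds its last target. There are 200 camera calls.

## Working session

There is one attempt and no reset: what is moved stays moved. The work goes in short steps, Python scripts to look and compute and a tool call to move; the robot and the scene stay as the last step left them, time stands still between calls to the robot, and variables do not carry over. Pictures are saved under pics/ and viewed, at most 10 in all, crops included, and the job is handed in when it is done.

Besides the shell and the picture viewer there is one more tool, called after "Call:" by a JSON object that holds its "fn" and its "kwargs", one argument or row to a line. move_arm: Moves the arm, as the interface text tells. Its arguments: {"type":"object","properties":{"fingers":{"type":"array","items":{"type":"number"}},"travel":{"type":"array","items":{"type":"array","items":{"type":"number"}}},"dr":{"type":"array","items":{"type":"array","items":{"type":"number"}}}},"required":["fingers","travel","dr"]}

```bash
mkdir -p pics; ls; python3 - <<'E'
from bench import arm
import cv2,numpy as np
for n in("side","top"):
    im=arm.get_image(n); cv2.imwrite(f"pics/{n}0.png",im[:,:,::-1])
    m=arm.camera_model(n); print(n,np.array(m["intrinsics"]).tolist(),m["k1"],np.round(m["pose"],3).tolist())
print(arm.read_state())
E
```

```text
pics
side [[399.23129501712197, 0.0, 318.92889819976523], [0.0, 399.23129501712197, 196.96183860506545], [0.0, 0.0, 1.0]] -0.09650226369353648 [[-0.993, 0.083, -0.084, 441.11], [-0.118, -0.716, 0.688, 818.411], [-0.003, 0.694, 0.72, 951.673], [0.0, 0.0, 0.0, 1.0]]
top [[416.7650898459741, 0.0, 320.5259255185651], [0.0, 416.7650898459741, 197.40619195351508], [0.0, 0.0, 1.0]] -0.0842319225798831 [[-0.004, 0.998, -0.065, 459.061], [-1.0, -0.003, 0.028, -18.845], [0.027, 0.065, 0.998, 1132.611], [0.0, 0.0, 0.0, 1.0]]
{'clock': 0.1, 'joints': array([ 1.42257202e+00,  3.85459118e-01,  6.76680301e-03, -4.39037101e-04,
       -1.19397469e+00, -2.58575426e-01]), 'joint_vel': array([ 0.00055552, -0.00059465,  0.00089692,  0.0034012 , -0.00043003,
        0.00025844]), 'joint_efforts': array([-7.58285187e-04, -3.93318772e+01,  1.88930279e+01,  4.19797495e+00,
       -2.58542052e-03,  5.78344029e-06]), 'position': array([247.20500519, 573.83465088, 403.74413039]), 'ee_rot': array([ 9.79368659e-01, -2.02079475e-01, -1.52149144e-04,  9.45166412e-04]), 'contact_force': array([-0.1958118 , -0.1028739 , -0.39350297]), 'wrist_torque': array([-0.06054884,  0.0529767 , -0.04397779]), 'grasp_force': 0.0, 'gripper_width': 85.3722861133693}
```

View pics/side0.png

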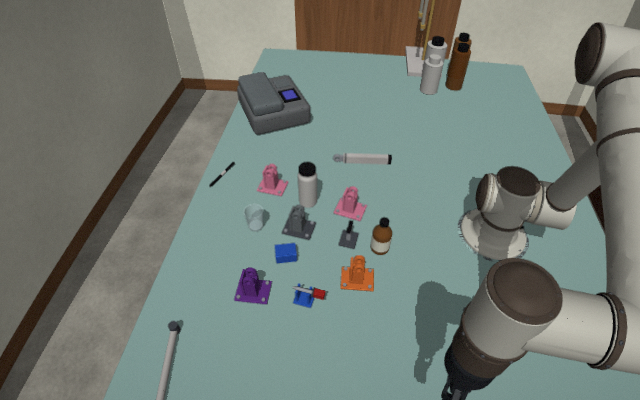

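View pics/top0.png

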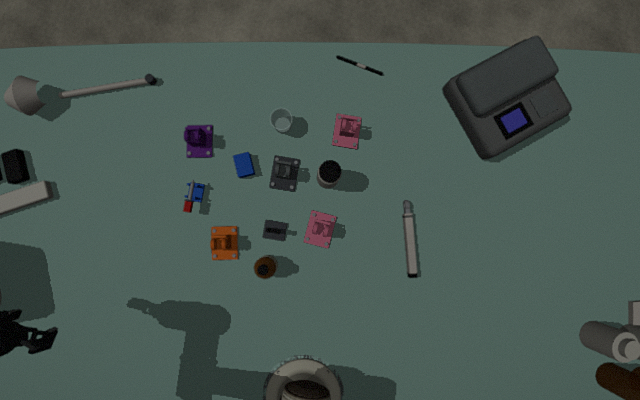

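Side view: grey fork (299,222), black-topped rest (348,235), white arm (362,158), blue stand with pin (308,294). Top view: fork (285,172), rest (276,230), arm (410,240) with its eye at (407,205), and stand/pin (195,195). The look-alikes are pink, orange and purple brackets, and a grey lamp pole at top (95,88), which isn't a tube arm with an eye. The grey fork is the one described; enlarged crops next to confirm.

```bash
python3 - <<'E'
import cv2,numpy as np
t=cv2.imread("pics/top0.png");s=cv2.imread("pics/side0.png")
def c(im,x,y,w,h,k): return cv2.resize(im[y:y+h,x:x+w],None,fx=k,fy=k,interpolation=cv2.INTER_CUBIC)
a=np.hstack([c(t,175,145,130,100,4),c(t,385,190,70,100,4)])
cv2.imwrite("pics/c1.png",np.clip(a*1.4,0,255).astype(np.uint8))
b=np.hstack([c(s,265,190,115,120,5),np.vstack([c(s,325,140,75,40,3),np.zeros((480,225,3),np.uint8)])])
cv2.imwrite("pics/c2.png",np.clip(b*1.3,0,255).astype(np.uint8))
E
```

```text
(no output)
```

View pics/c1.png

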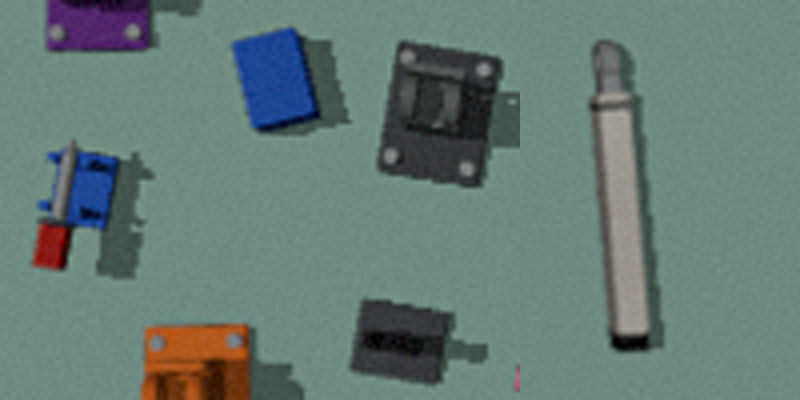

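View pics/c2.png

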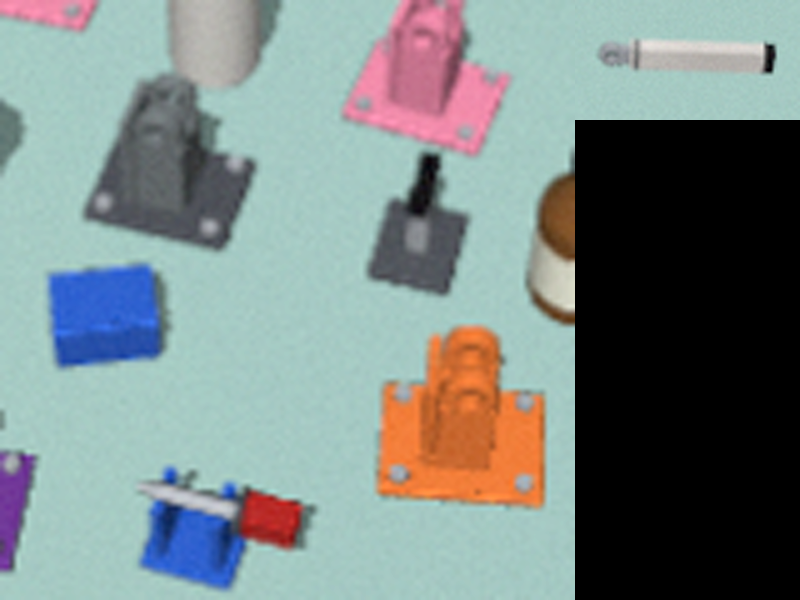

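The crops confirm it. The grey fork's slot opens toward the black-topped rest, with the stop plate on the far side. The white arm has a ring eye and black plug, and the pin's tip points away from the robot with its red grip near (47,245) in the crop. Next I measure with masks and rays.

```bash
cat > h.py <<'E'
import cv2,numpy as np
from bench import arm
K=8
M={n:arm.camera_model(n) for n in("top","side")}
def ray(n,p):
    m=M[n]; q=cv2.undistortPoints(np.float64(p).reshape(-1,1,2),np.array(m["intrinsics"]),np.array([m["k1"],0,0,0.]))[:,0]
    P=np.array(m["pose"]); d=np.c_[q[:,0],-q[:,1],-np.ones(len(q))]@P[:3,:3].T
    return P[:3,3],d
def onz(n,p,z):
    o,d=ray(n,p); return o+d*((z-o[2])/d[:,2])[:,None]
def tri(pt,ps):
    o1,d1=ray("top",pt);o2,d2=ray("side",ps);d1=d1[0]/np.linalg.norm(d1[0]);d2=d2[0]/np.linalg.norm(d2[0])
    A=np.c_[d1,-d2];t=np.linalg.lstsq(A,o2-o1,rcond=None)[0];a,b=o1+t[0]*d1,o2+t[1]*d2
    return (a+b)/2,np.linalg.norm(a-b)
def project(n,X):
    m=M[n];P=np.linalg.inv(np.array(m["pose"]));c=np.atleast_2d(X)@P[:3,:3].T+P[:3,3]
    x=np.c_[c[:,0],-c[:,1]]/-c[:,2:];x=x*(1+m["k1"]*(x**2).sum(1))[:,None];I=np.array(m["intrinsics"])
    return x*I[0,0]+I[:2,2]
def blob(im,roi,f,cl=3):
    "largest contour (pixel coords) of f(rgb float) in x,y,w,h roi, subpixel by upscaling"
    x,y,w,h=roi;s=cv2.resize(np.float32(im[y:y+h,x:x+w]),None,fx=K,fy=K,interpolation=cv2.INTER_CUBIC)
    m=np.uint8(f(s))
    if cl: m=cv2.morphologyEx(m,cv2.MORPH_CLOSE,np.ones((cl*K,cl*K),np.uint8))
    c=max(cv2.findContours(m,0,cv2.CHAIN_APPROX_NONE)[0],key=cv2.contourArea)[:,0]
    return (c+.5)/K-.5+[x,y]
def rect(c,n,z):
    "min area rect on plane z: centre, dims, yaw of long side"
    w=onz(n,c,z)[:,:2];(cx,cy),(a,b),t=cv2.minAreaRect(np.float32(w))
    if a<b:a,b,t=b,a,t+90
    return np.round([cx,cy,a,b,(t+90)%180-90],2)
grey=lambda s:((s[...,1]-s[...,0])/(s.sum(-1)+1)<.05)&((s[...,2]-s[...,0])/(s.sum(-1)+1)<.08)
blue=lambda s:(s[...,2]-s[...,0])/(s.sum(-1)+1)>.2
red=lambda s:(s[...,0]-s[...,1])/(s.sum(-1)+1)>.25
white=lambda s:grey(s)&(s.sum(-1)>330)
def tool(dw,yaw=0):
    "world shift -> tool axes"
    from scipy.spatial.transform import Rotation as R
    return np.round(R.from_quat(arm.read_state()["ee_rot"]).inv().apply(dw),1)
E
python3 - <<'E'
from h import *
import cv2
T=cv2.imread("pics/top0.png")[:,:,::-1];S=cv2.imread("pics/side0.png")[:,:,::-1]
print("bg",T[200,370],"shadow",T[170,303],"plate",T[186,290],"tube",T[240,410])
print("plate",rect(blob(T,(262,148,44,50),grey),"top",8), "S",)
print("rest",rect(blob(T,(258,215,34,30),grey),"top",8))
print("arm",rect(blob(T,(395,195,30,88),grey),"top",15))
print("tube white z30",rect(blob(T,(395,195,30,88),white),"top",30))
print("stand",rect(blob(T,(180,175,30,32),blue),"top",8))
print("red z59",rect(blob(T,(178,192,22,26),red,0),"top",59))
print("box",rect(blob(T,(228,146,32,36),blue),"top",34))
print("plateS",rect(blob(S,(280,205,40,36),grey),"side",8),"restS",rect(blob(S,(335,236,28,14),grey),"side",8))
print("armS z15",rect(blob(S,(330,148,68,22),grey),"side",15))
print("redS z50",rect(blob(S,(310,282,22,22),red,0),"side",50))
E
```

```text
bg [79 99 93] shadow [ 80 101  96] plate [90 91 90] tube [109 108 100]
plate [598.33  48.25  90.19  70.86  -8.7 ] S
rest [444.24  74.05  60.44  49.95  80.74]
arm [ 420.18 -288.73  210.56   30.57    4.1 ]
tube white z30 [ 449.83 -285.67   51.31   16.14    3.94]
stand [546.32 282.64  50.88  29.82  -9.15]
red z59 [507.25 294.5   27.66  20.21  -8.7 ]
box [617.61 154.4   64.47  46.55  14.25]
plateS [593.83  22.22 146.97  92.39  83.1 ] restS [445.32  87.03  55.01  50.75  82.43]
armS z15 [ 419.2  -287.14  212.72   63.06    4.19]
redS z50 [506.93 296.38  30.52  26.11  -8.52]
```

```bash
python3 - <<'E'
from h import *
S=cv2.imread("pics/side0.png");T=cv2.imread("pics/top0.png")
print("leg1",tool([200,-470,-60]))
a=np.radians(-9.0);R=np.array([[np.cos(a),-np.sin(a),0],[np.sin(a),np.cos(a),0],[0,0,1]])
o=np.array([598.3,48.2,0])
B=lambda *p:R@np.array(p)+o
print("reagent",onz("top",[[330,170]],150),"amber",onz("top",[[265,267]],125),"beaker",onz("top",[[283,118]],70))
def draw(im,n,rois,fn):
    x,y,w,h=rois;k=9;c=cv2.resize(im[y:y+h,x:x+w],None,fx=k,fy=k,interpolation=cv2.INTER_CUBIC)
    c=np.clip(c*1.4,0,255).astype(np.uint8)
    def d(P,col):
        u=(project(n,P)-[x,y]+.5)*k; cv2.polylines(c,[np.int32(u)],True,col,1)
    for s in(-1,1):
        d(np.array([B(X,Y,90) for X,Y in((-7,9*s),(7,9*s),(7,19*s),(-7,19*s))]),(0,255,255))
        d(np.array([B(6.5*np.cos(t),19*s,75+6.5*np.sin(t)) for t in np.linspace(0,6.28,30)]),(0,0,255) if s>0 else (255,0,255))
    d(np.array([B(X,Y,8) for X,Y in((-45,-35),(45,-35),(45,35),(-45,35))]),(0,255,0))
    return c
a=draw(T,"top",(262,148,44,48),0);b=draw(S,"side",(276,198,44,48),0)
cv2.imwrite("pics/ov.png",np.hstack([a,b]))
E
```

```text
leg1 [369.7 352.3  60.7]
reagent [[587.94202172 -68.74397779 150.        ]] amber [[357.45717612  87.3167091  125.        ]] beaker [[734.38590652  48.23552511  70.        ]]
```

View pics/ov.png

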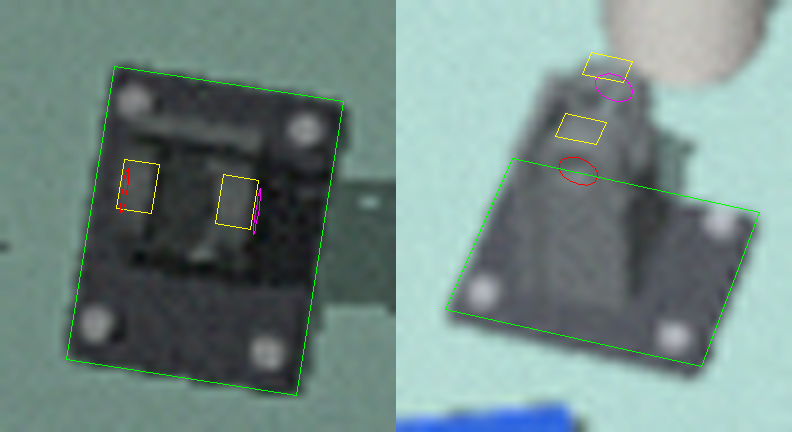

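The overlay (fork top-left, side-right) agrees with the fork to about 1 px in both views, so the pose is good: origin about (598,48), yaw about -9°. Moving to the arm.

Call:
{"fn": "move_arm", "kwargs": {
  "fingers": [85, 85, 85, 85, 85, 85, 85, 85, 85, 85],
  "travel": [
    [37, 35, 6],
    [74, 70, 12],
    [111, 106, 18],
    [148, 141, 24],
    [185, 176, 30],
    [222, 211, 36],
    [259, 247, 42],
    [296, 282, 49],
    [333, 317, 55],
    [370, 352, 61]
  ],
  "dr": [
    [0, 0, -0.05],
    [0, 0, -0.1],
    [0, 0, -0.15],
    [0, 0, -0.2],
    [0, 0, -0.25],
    [0, 0, -0.3],
    [0, 0, -0.35],
    [0, 0, -0.4],
    [0, 0, -0.44],
    [0, 0, -0.479]
  ]
}}

```text
clock: 1.1
position: [442.3, 115.4, 345.2]
ee_rot: [0.999, 0.037, 0.0, -0.0]
contact_force: [1.0, 0.5, 0.4]
gripper_width: 84.8
grasp_force: 0.0
```

```bash
cat > go.py <<'E'
import sys
from h import *
from scipy.spatial.transform import Rotation as R
# go.py x y z yawdeg : TCP target -> tool shift and turn
x,y,z,yw=map(float,sys.argv[1:5]);s=arm.read_state()
r=R.from_quat(s["ee_rot"]);yw=np.radians(yw);c,n=np.cos(yw),np.sin(yw)
t=R.from_matrix(np.array([[c,n,0],[n,-c,0],[0,0,-1]]))
print(round(s["clock"],2),np.round(s["position"],1),"F",np.round(s["contact_force"],1),"w",round(s["gripper_width"],1),"j",np.round(s["joints"],2))
print("travel",np.round(r.inv().apply(np.array([x,y,z])-s["position"]),1),"dr",np.round((r.inv()*t).as_rotvec(),4))
E
python3 go.py 415 -288.5 260 4.1
```

```text
1.1 [442.3 115.4 345.2] F [1.  0.5 0.4] w 84.8 j [ 0.61  0.16 -0.48 -0.   -0.94  1.03]
travel [-57.2 400.8  85.1] dr [-0.0001 -0.      0.0028]
```

Call:
{"fn": "move_arm", "kwargs": {
  "fingers": [85, 85, 85, 85, 85, 85, 85, 85, 85, 85],
  "travel": [
    [-7, 47, 0],
    [-14, 93, 0],
    [-21, 139, 0],
    [-28, 185, 0],
    [-35, 231, 5],
    [-42, 277, 20],
    [-49, 323, 45],
    [-56, 356, 68],
    [-61, 389, 84],
    [-61, 389, 84]
  ],
  "dr": [
    [0, 0, 0],
    [0, 0, 0],
    [0, 0, 0],
    [0, 0, 0],
    [0, 0, 0],
    [0, 0, 0],
    [0, 0, 0],
    [0, 0, 0],
    [0, 0, 0],
    [0, 0, 0]
  ]
}}

```text
clock: 2.1
position: [408.1, -277.6, 258.5]
ee_rot: [0.999, 0.033, -0.003, -0.001]
contact_force: [-0.9, 0.5, -0.6]
gripper_width: 84.8
grasp_force: 0.0
```

```bash
python3 go.py 415 -288.5 180 4.1
```

```text
2.1 [ 408.1 -277.6  258.5] F [-0.9  0.5 -0.6] w 84.8 j [-0.27  0.33 -0.5  -0.   -0.74  1.91]
travel [ 6.6 11.5 78.4] dr [-0.002   0.0054 -0.0047]
```

Call:
{"fn": "move_arm", "kwargs": {
  "fingers": [85, 85, 85, 85, 85, 85],
  "travel": [
    [0, 0, 0],
    [0, 0, 25],
    [0, 0, 50],
    [0, 0, 76],
    [0, 0, 76],
    [0, 0, 76]
  ],
  "dr": [
    [0, 0, 0],
    [0, 0, 0],
    [0, 0, 0],
    [0, 0, 0],
    [0, 0, 0],
    [0, 0, 0]
  ]
}}

```text
clock: 2.7
position: [410.1, -274.4, 186.2]
ee_rot: [0.999, 0.037, 0.0, 0.0]
contact_force: [0.2, 0.1, 0.8]
gripper_width: 85.3
grasp_force: 0.0
```

```bash
python3 go.py 415 -288.5 179 4.1
```

```text
2.7 [ 410.1 -274.4  186.2] F [0.2 0.1 0.8] w 85.3 j [-0.26  0.45 -0.57  0.   -0.55  1.9 ]
travel [ 3.9 14.5  7.2] dr [ 0.0004 -0.0004  0.0026]
```

Call:
{"fn": "move_arm", "kwargs": {
  "fingers": [85, 85, 85, 18, 10, 10, 10, 10, 10, 10],
  "travel": [
    [3.9, 14.5, 3],
    [3.9, 14.5, 7],
    [3.9, 14.5, 7],
    [3.9, 14.5, 7],
    [3.9, 14.5, 7],
    [3.9, 14.5, 7],
    [3.9, 14.5, 7],
    [3.9, 14.5, 7],
    [3.9, 14.5, 7],
    [3.9, 14.5, 7]
  ],
  "dr": [
    [0, 0, 0],
    [0, 0, 0],
    [0, 0, 0],
    [0, 0, 0],
    [0, 0, 0],
    [0, 0, 0],
    [0, 0, 0],
    [0, 0, 0],
    [0, 0, 0],
    [0, 0, 0]
  ]
}}

```text
clock: 3.7
position: [414.5, -289.1, 178.7]
ee_rot: [0.999, 0.036, 0.0, 0.0]
contact_force: [0.1, 1.0, 3.8]
gripper_width: 19.1
grasp_force: 59.3
```

```bash
python3 go.py 415 -288.5 330 4.1
```

```text
3.7 [ 414.5 -289.1  178.7] F [0.1 1.  3.8] w 19.1 j [-0.29  0.48 -0.54  0.   -0.55  1.93]
travel [   0.6   -0.6 -151.3] dr [ 0.0002 -0.0005  0.0008]
```

Call:
{"fn": "move_arm", "kwargs": {
  "fingers": [10, 10, 10, 10, 10, 10, 10, 10, 10, 10],
  "travel": [
    [0, 0, -25],
    [0, 0, -65],
    [5, -15, -105],
    [15, -45, -140],
    [30, -90, -170],
    [45, -135, -180],
    [60, -180, -180],
    [75, -225, -180],
    [90, -270, -180],
    [105, -315, -180]
  ],
  "dr": [
    [0, 0, 0],
    [0, 0, 0],
    [0, 0, 0.02],
    [0, 0, 0.05],
    [0, 0, 0.08],
    [0, 0, 0.11],
    [0, 0, 0.14],
    [0, 0, 0.17],
    [0, 0, 0.2],
    [0, 0, 0.229]
  ]
}}

```text
clock: 4.7
position: [495.9, 34.4, 357.9]
ee_rot: [0.997, -0.079, -0.001, 0.0]
contact_force: [0.6, -1.0, -2.0]
gripper_width: 18.8
grasp_force: 58.9
```

Call:
{"fn": "move_arm", "kwargs": {
  "fingers": [10, 10, 10, 10],
  "travel": [
    [3, -20, 0],
    [3, -20, 0],
    [3, -20, 0],
    [3, -20, 0]
  ],
  "dr": [
    [0, 0, 0],
    [0, 0, 0],
    [0, 0, 0],
    [0, 0, 0]
  ]
}}

```text
clock: 5.1
position: [501.9, 51.0, 357.9]
ee_rot: [0.997, -0.079, -0.001, 0.0]
contact_force: [0.4, -0.7, -1.8]
gripper_width: 18.9
grasp_force: 59.0
```

```bash
python3 go.py 504.5 63 290 -9
```

```text
5.1 [501.9  51.  357.9] F [ 0.4 -0.7 -1.8] w 18.9 j [ 0.42  0.22 -0.35 -0.   -1.    0.99]
travel [  0.8 -12.3  67.9] dr [ 0.0007  0.0014 -0.0008]
```

Call:
{"fn": "move_arm", "kwargs": {
  "fingers": [10, 10, 10, 10, 10],
  "travel": [
    [-3, -12, 20],
    [-3, -12, 50],
    [-3, -12, 70],
    [-3, -12, 70],
    [-3, -12, 70]
  ],
  "dr": [
    [0, 0, 0],
    [0, 0, 0],
    [0, 0, 0],
    [0, 0, 0],
    [0, 0, 0]
  ]
}}

```text
clock: 5.6
position: [501.5, 63.4, 288.8]
ee_rot: [0.997, -0.079, 0.0, 0.0]
contact_force: [-0.9, 1.1, -1.6]
gripper_width: 18.9
grasp_force: 59.0
```

```bash
python3 go.py 504.5 63 238 -9; python3 - <<'E'
from h import *
from bench import arm
T=arm.get_image("top");S=arm.get_image("side")
cv2.imwrite("pics/t1.png",T[:,:,::-1]);cv2.imwrite("pics/s1.png",S[:,:,::-1])
k=7
c=lambda im,x,y:cv2.resize(im[y:y+80,x:x+57],None,fx=k,fy=k,interpolation=cv2.INTER_CUBIC)
a=np.hstack([c(T,260,135),c(S,275,180)])[:,:,::-1]
cv2.imwrite("pics/v1.png",np.clip(a*1.4,0,255).astype(np.uint8))
E
```

```text
5.6 [501.5  63.4 288.8] F [-0.9  1.1 -1.6] w 18.9 j [ 0.45  0.31 -0.44  0.   -0.82  0.97]
travel [ 3.  -0.1 50.8] dr [ 0.0005 -0.0002 -0.0007]
```

View pics/v1.png

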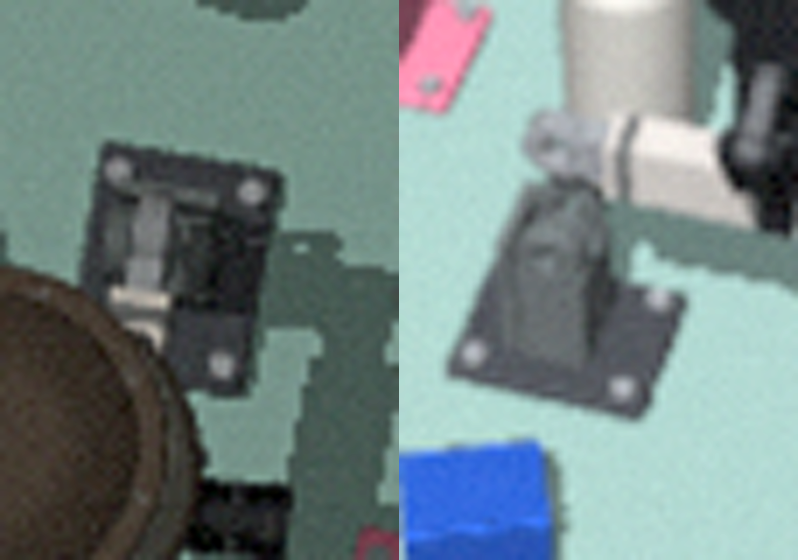

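Top crop: the eye strip is at x 133–171, with its front at row about 192, and lies over the slot between the two cheeks. Side crop: the eye ring is at (548,140), above the fork. Checking the numbers.

```bash
python3 - <<'E'
from h import *
a=np.radians(-9);R=np.array([[np.cos(a),-np.sin(a)],[np.sin(a),np.cos(a)]])
f=lambda w:np.round((w[:,:2]-[598.3,48.2])@R,1)
z=288.8-163.7
print("eye edges L,R row240 (z~top)",f(onz("top",np.array([[133,240],[171,240]])/7+[259.5,134.5],z+13)))
print("eye front",f(onz("top",[[153/7+259.5,192/7+134.5]],z+3)))
print("TCP-eye",f(np.array([[501.5+93.8,63.4-14.9]])))
print("side eye hole",f(onz("side",[[(548-399)/7+274.5,140/7+179.5]],z)))
T0=cv2.imread("pics/top0.png").astype(float).sum(-1)
T1=cv2.imread("pics/t1.png").astype(float).sum(-1)
for r in(168,170,172):print(r,T0[r,274:298].astype(int),"\n   ",T1[r,274:298].astype(int))
print("cols->y at z90",[(c,f(onz("top",[[c,170]],90))[0].tolist()) for c in(276,280,284,288,292)])
E
```

```text
eye edges L,R row240 (z~top) [[-6.6  5.1]
 [-4.6 -7.7]]
eye front [[12.2  1.9]]
TCP-eye [[-3.  -0.2]]
side eye hole [[ 4.2 -1.4]]
168 [131 183 193 174 152  67  95  99 110  94  95 103 174 174 173 163  58  42
  99  83  66  80  80  81] 
    [125 200 192 188 152 254 264 261 261 233 126 113 179 113 103  97  49  81
 111  61  83  75  68  82]
170 [123 158 172 169 120  81 112 101 117 107 108 101 178 176 186 153  69  52
  65  83  50  80  66  62] 
    [135 171 188 174 149 210 236 248 247 177 115 111  92  99 126 101  65  70
  89  79  49  79  74  65]
172 [118 135 142 148  91  88  86 108  96  91  98 130 163 167 167 126  73  41
  83  49  72  40  76  85] 
    [131 150 153 166 242 286 275 285 282 154  94 139  97 117 112  84  70  56
  68  86  91  70  77  82]
cols->y at z90 [(276, [-4.8, 15.4]), (280, [-3.2, 5.4]), (284, [-1.7, -4.5]), (288, [-0.1, -14.4]), (292, [1.4, -24.4])]
```

Call:
{"fn": "move_arm", "kwargs": {
  "fingers": [10, 10, 10, 10, 10, 10, 10],
  "travel": [
    [1, -1.2, 8],
    [1, -1.2, 20],
    [1, -1.2, 30],
    [1, -1.2, 38],
    [1, -1.2, 44],
    [1, -1.2, 48],
    [1, -1.2, 48]
  ],
  "dr": [
    [0, 0, 0],
    [0, 0, 0],
    [0, 0, 0],
    [0, 0, 0],
    [0, 0, 0],
    [0, 0, 0],
    [0, 0, 0]
  ]
}}

```text
clock: 6.4
position: [502.4, 65.2, 239.7]
ee_rot: [0.997, -0.078, -0.001, 0.0]
contact_force: [-0.3, 0.6, -1.7]
gripper_width: 19.0
grasp_force: 59.0
```

Call:
{"fn": "move_arm", "kwargs": {
  "fingers": [10, 10, 10, 10],
  "travel": [
    [1.7, 0, 0],
    [1.7, 0, 1],
    [1.7, 0, 2],
    [1.7, 0, 2]
  ],
  "dr": [
    [0, 0, 0],
    [0, 0, 0],
    [0, 0, 0],
    [0, 0, 0]
  ]
}}

```text
clock: 6.8
position: [504.3, 65.0, 238.7]
ee_rot: [0.997, -0.078, 0.0, -0.0]
contact_force: [-0.1, -0.1, -1.4]
gripper_width: 19.1
grasp_force: 59.2
```

Call:
{"fn": "move_arm", "kwargs": {
  "fingers": [10, 10, 10, 10],
  "travel": [
    [0, 0, 0.7],
    [0, 0, 1.4],
    [0, 0, 2],
    [0, 0, 2]
  ],
  "dr": [
    [0, 0, 0],
    [0, 0, 0],
    [0, 0, 0],
    [0, 0, 0]
  ]
}}

```text
clock: 7.2
position: [504.4, 65.1, 238.4]
ee_rot: [0.997, -0.078, 0.001, -0.0]
contact_force: [-3.5, -0.6, 12.2]
gripper_width: 18.8
grasp_force: 61.1
```

Call:
{"fn": "move_arm", "kwargs": {
  "fingers": [45, 45, 45, 45, 45, 45, 45, 45],
  "travel": [
    [0, 0, 0],
    [0, 0, 0],
    [0, 0, 0],
    [0, 0, -10],
    [0, 0, -35],
    [0, 0, -75],
    [0, 0, -115],
    [0, 0, -115]
  ],
  "dr": [
    [0, 0, 0],
    [0, 0, 0],
    [0, 0, 0],
    [0, 0, 0],
    [0, 0, 0],
    [0, 0, 0],
    [0, 0, 0],
    [0, 0, 0]
  ]
}}

```text
clock: 8.0
position: [505.7, 65.4, 358.0]
ee_rot: [0.997, -0.078, 0.006, -0.002]
contact_force: [0.6, -0.1, 0.7]
gripper_width: 44.8
grasp_force: 0.0
```

```bash
python3 go.py 507.2 294.5 300 -9
```

```text
8.0 [505.7  65.4 358. ] F [ 0.6 -0.1  0.7] w 44.8 j [ 0.45  0.23 -0.35  0.   -0.98  0.97]
travel [ -34.7 -226.3   58.8] dr [-0.0057 -0.012   0.0017]
```

Call:
{"fn": "move_arm", "kwargs": {
  "fingers": [45, 45, 45, 45, 45, 45, 45, 45],
  "travel": [
    [-7, -45, 5],
    [-14, -90, 15],
    [-21, -135, 25],
    [-28, -180, 40],
    [-35, -226, 60],
    [-35, -227, 75],
    [-35, -227, 75],
    [-35, -227, 75]
  ],
  "dr": [
    [0, 0, 0],
    [0, 0, 0],
    [0, 0, 0],
    [0, 0, 0],
    [0, 0, 0],
    [0, 0, 0],
    [0, 0, 0],
    [0, 0, 0]
  ]
}}

```text
clock: 8.8
position: [505.0, 294.3, 276.3]
ee_rot: [0.997, -0.078, -0.0, 0.001]
contact_force: [1.2, -1.0, 0.7]
gripper_width: 45.2
grasp_force: 0.0
```

```bash
python3 go.py 507.2 294.9 207 -8.8; python3 - <<'E'
from h import *
T=arm.get_image("top");S=arm.get_image("side")
cv2.imwrite("pics/t2.png",T[:,:,::-1]);cv2.imwrite("pics/s2.png",S[:,:,::-1])
c=lambda im,x,y,w,h,k:cv2.resize(im[y:y+h,x:x+w],None,fx=k,fy=k,interpolation=cv2.INTER_CUBIC)
a=np.hstack([c(T,250,140,55,110,5),c(S,275,190,100,110,5)])[:,:,::-1]
cv2.imwrite("pics/v2.png",np.clip(a*1.4,0,255).astype(np.uint8))
E
```

```text
8.8 [505.  294.3 276.3] F [ 1.2 -1.   0.7] w 45.2 j [ 0.8   0.44 -0.26  0.   -0.87  0.61]
travel [ 2.1 -1.  69.3] dr [ 0.0011  0.0005 -0.0031]
```

View pics/v2.png

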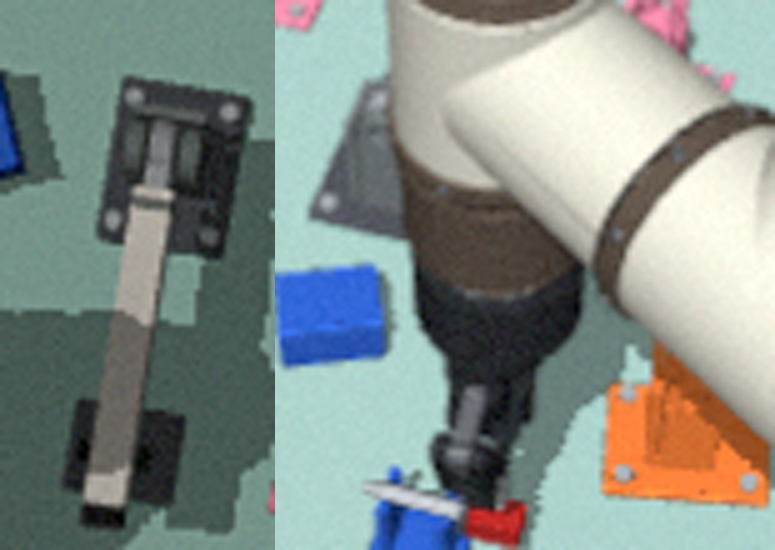

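Top view: the arm lies with its eye between the fork cheeks at crop (160,150) and its tail over the rest at (108,465). Side view: the fingers are above the red grip. Grasping the pin.

Call:
{"fn": "move_arm", "kwargs": {
  "fingers": [45, 45, 45, 45, 45, 10, 5, 5, 5, 5],
  "travel": [
    [2, -1, 15],
    [2, -1, 35],
    [2, -1, 55],
    [2, -1, 69],
    [2, -1, 69],
    [2, -1, 69],
    [2, -1, 69],
    [2, -1, 69],
    [2, -1, 69],
    [2, -1, 69]
  ],
  "dr": [
    [0, 0, 0],
    [0, 0, 0],
    [0, 0, 0],
    [0, 0, 0],
    [0, 0, 0],
    [0, 0, 0],
    [0, 0, 0],
    [0, 0, 0],
    [0, 0, 0],
    [0, 0, 0]
  ]
}}

```text
clock: 9.9
position: [507.7, 295.4, 208.8]
ee_rot: [0.997, -0.078, 0.001, -0.001]
contact_force: [0.2, -1.9, 6.6]
gripper_width: 16.9
grasp_force: 61.9
```

```bash
python3 go.py 507.2 294.9 300 -99
```

```text
9.9 [507.7 295.4 208.8] F [ 0.2 -1.9  6.6] w 16.9 j [ 0.8   0.53 -0.32  0.   -0.72  0.61]
travel [ -0.2   0.4 -91.2] dr [-2.5000e-03 -4.0000e-04  1.5715e+00]
```

Call:
{"fn": "move_arm", "kwargs": {
  "fingers": [5, 5, 5, 5, 5, 5, 5, 5, 5, 5],
  "travel": [
    [0, 0, -10],
    [0, 0, -30],
    [0, 0, -60],
    [0, 0, -90],
    [20, 20, -100],
    [40, 40, -100],
    [60, 60, -100],
    [80, 80, -100],
    [100, 100, -100],
    [128, 128, -100]
  ],
  "dr": [
    [0, 0, 0],
    [0, 0, 0],
    [0, 0, 0.1],
    [0, 0, 0.25],
    [0, 0, 0.4],
    [0, 0, 0.55],
    [0, 0, 0.7],
    [0, 0, 0.85],
    [0, 0, 1.0],
    [0, 0, 1.15]
  ]
}}

```text
clock: 10.9
position: [613.6, 148.8, 307.6]
ee_rot: [0.793, -0.61, -0.0, -0.0]
contact_force: [-0.4, 0.8, -0.9]
gripper_width: 16.9
grasp_force: 61.1
```

Call:
{"fn": "move_arm", "kwargs": {
  "fingers": [5, 5, 5, 5, 5, 5],
  "travel": [
    [0, 0, 0],
    [0, 0, 0],
    [0, 0, 0],
    [0, 0, 0],
    [0, 0, 0],
    [0, 0, 0]
  ],
  "dr": [
    [0, 0, 0.14],
    [0, 0, 0.28],
    [0, 0, 0.42],
    [0, 0, 0.42],
    [0, 0, 0.42],
    [0, 0, 0.42]
  ]
}}

```text
clock: 11.5
position: [613.5, 149.1, 307.5]
ee_rot: [-0.651, 0.759, 0.0, 0.0]
contact_force: [-0.4, 0.1, -1.3]
gripper_width: 16.9
grasp_force: 61.1
```

```bash
python3 go.py 614.3 148.9 234 -99
```

```text
11.5 [613.5 149.1 307.5] F [-0.4  0.1 -1.3] w 16.9 j [ 0.49  0.47 -0.11 -0.   -0.99 -0.65]
travel [ 0.1 -0.8 73.5] dr [0.0001 0.0001 0.0033]
```

Call:
{"fn": "move_arm", "kwargs": {
  "fingers": [5, 5, 5, 5, 5, 5],
  "travel": [
    [0, -0.8, 20],
    [0, -0.8, 45],
    [0, -0.8, 65],
    [0, -0.8, 73.5],
    [0, -0.8, 73.5],
    [0, -0.8, 73.5]
  ],
  "dr": [
    [0, 0, 0],
    [0, 0, 0],
    [0, 0, 0],
    [0, 0, 0.003],
    [0, 0, 0.003],
    [0, 0, 0.003]
  ]
}}

```text
clock: 12.1
position: [614.9, 149.0, 234.8]
ee_rot: [-0.649, 0.761, -0.0, 0.001]
contact_force: [0.0, -0.2, -0.4]
gripper_width: 16.6
grasp_force: 61.1
```

```bash
python3 go.py 614.3 148.9 234 -99; python3 - <<'E'
from h import *
T=arm.get_image("top");S=arm.get_image("side")
cv2.imwrite("pics/t3.png",T[:,:,::-1]);cv2.imwrite("pics/s3.png",S[:,:,::-1])
c=lambda im,x,y,w,h,k:cv2.resize(im[y:y+h,x:x+w],None,fx=k,fy=k,interpolation=cv2.INTER_CUBIC)
a=np.hstack([c(T,245,145,57,80,7),c(S,270,190,57,80,7)])[:,:,::-1]
cv2.imwrite("pics/v3.png",np.clip(a*1.4,0,255).astype(np.uint8))
E
```

```text
12.1 [614.9 149.  234.8] F [ 0.  -0.2 -0.4] w 16.6 j [ 0.49  0.56 -0.18  0.   -0.84 -0.65]
travel [0.2 0.5 0.8] dr [-0.0014  0.0006 -0.001 ]
```

View pics/v3.png

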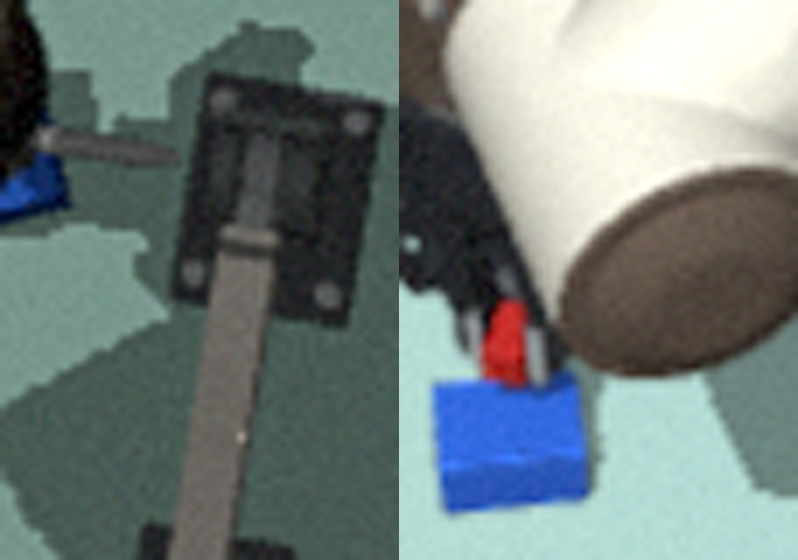

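Top crop: the shank runs from (55,138) to the tip at (178,158), pointing at the left cheek. Side crop: only the red grip at (507,343) is visible, as the wrist hides the fork. Computing alignment from the top view.

```bash
python3 - <<'E'
from h import *
a=np.radians(-9);R=np.array([[np.cos(a),-np.sin(a)],[np.sin(a),np.cos(a)]])
f=lambda w:np.round((w[:,:2]-[598.3,48.2])@R,1)
cv=lambda p:np.array(p)/7+[244.5,144.5]
T=cv2.imread("pics/t3.png")[:,:,::-1]
ax=[];s=T.astype(float).sum(-1)
D=lambda im:im.astype(float)
for c in range(252,271):
    col=D(T)[158:176,c]; m=(col[:,1]-col[:,0])/(col.sum(1)+1)<.045
    r=np.where(m)[0]+158
    if len(r): ax.append((c,r.mean(),len(r)))
print(ax)
p=np.array([x[:2] for x in ax if x[2]<7 and 254<=x[0]<=267]);w=f(onz("top",p,76));print(w.tolist());print(np.polyfit(w[:,1],w[:,0],1))
print("tip",f(onz("top",cv([[178,158]]),75)),"eye front",f(onz("top",cv([[265,133]]),78)))
print("TCP",f(np.array([[614.9,149.0]])))
g=lambda s:grey(s)
t0=cv2.imread("pics/t1.png")[:,:,::-1]
E
```

```text
[(252, np.float64(164.5), 4), (253, np.float64(164.5), 4), (254, np.float64(166.2), 5), (255, np.float64(165.0), 3), (256, np.float64(165.5), 4), (257, np.float64(165.0), 3), (258, np.float64(165.5), 4), (259, np.float64(165.5), 4), (260, np.float64(165.5), 4), (261, np.float64(166.0), 3), (262, np.float64(166.0), 3), (263, np.float64(166.5), 4), (264, np.float64(166.5), 4), (265, np.float64(166.5), 4), (266, np.float64(167.0), 3), (267, np.float64(167.0), 3), (268, np.float64(166.5), 2), (269, np.float64(167.0), 3), (270, np.float64(167.0), 1)]
[[-2.2, 73.7], [1.3, 71.7], [0.4, 69.0], [2.1, 66.7], [1.2, 63.9], [1.6, 61.4], [2.0, 58.9], [1.1, 56.2], [1.5, 53.6], [0.6, 50.9], [1.0, 48.4], [1.4, 45.9], [0.5, 43.2], [0.9, 40.6]]
[-0.02297227  2.27657161]
tip [[ 2.  33.3]] eye front [[15.6  3.2]]
TCP [[  0.6 102.2]]
```

Call:
{"fn": "move_arm", "kwargs": {
  "fingers": [5, 5, 5, 5, 5, 5, 5, 5],
  "travel": [
    [2, 0.8, 1],
    [5, 0.8, 1],
    [9, 0.8, 1],
    [13, 0.8, 1],
    [16, 0.8, 1],
    [19, 0.8, 1],
    [22, 0.8, 1],
    [22, 0.8, 1]
  ],
  "dr": [
    [0, 0, 0],
    [0, 0, 0],
    [0, 0, 0],
    [0, 0, 0],
    [0, 0, 0],
    [0, 0, 0],
    [0, 0, 0],
    [0, 0, 0]
  ]
}}

```text
clock: 13.0
position: [610.1, 126.7, 232.9]
ee_rot: [-0.649, 0.761, 0.0, -0.0]
contact_force: [0.7, -0.8, -1.4]
gripper_width: 17.5
grasp_force: 61.1
```

Call:
{"fn": "move_arm", "kwargs": {
  "fingers": [5, 5, 5, 5, 5, 5, 5, 5],
  "travel": [
    [2, 0, -0.8],
    [4, 0, -0.8],
    [6, 0, -0.8],
    [8, 0, -0.8],
    [10, 0, -0.8],
    [12, 0, -0.8],
    [14, 0, -0.8],
    [14, 0, -0.8]
  ],
  "dr": [
    [0, 0, 0],
    [0, 0, 0],
    [0, 0, 0],
    [0, 0, 0],
    [0, 0, 0],
    [0, 0, 0],
    [0, 0, 0],
    [0, 0, 0]
  ]
}}

```text
clock: 13.8
position: [607.9, 113.1, 233.7]
ee_rot: [-0.649, 0.761, 0.0, -0.0]
contact_force: [0.3, 1.5, -0.6]
gripper_width: 16.9
grasp_force: 61.1
```

Call:
{"fn": "move_arm", "kwargs": {
  "fingers": [5, 5, 5, 5, 5, 5, 5, 5, 5, 5],
  "travel": [
    [2, 0, 0],
    [5, 0, 0],
    [7.5, 0, 0],
    [10, 0, 0],
    [12.5, 0, 0],
    [15, 0, 0],
    [17.5, 0, 0],
    [20, 0, 0],
    [23, 0, 0],
    [23, 0, 0]
  ],
  "dr": [
    [0, 0, 0],
    [0, 0, 0],
    [0, 0, 0],
    [0, 0, 0],
    [0, 0, 0],
    [0, 0, 0],
    [0, 0, 0],
    [0, 0, 0],
    [0, 0, 0],
    [0, 0, 0]
  ]
}}

```text
clock: 14.8
position: [604.2, 90.2, 233.7]
ee_rot: [-0.649, 0.761, 0.0, -0.0]
contact_force: [1.1, -0.1, -0.4]
gripper_width: 16.9
grasp_force: 61.1
```

Smooth, with no resistance. Now seating it slowly.

Call:
{"fn": "move_arm", "kwargs": {
  "fingers": [5, 5, 5, 5, 5, 5, 5, 5],
  "travel": [
    [1, 0, 0],
    [2, 0, 0],
    [3, 0, 0],
    [4, 0, 0],
    [5, 0, 0],
    [6, 0, 0],
    [7, 0, 0],
    [7, 0, 0]
  ],
  "dr": [
    [0, 0, 0],
    [0, 0, 0],
    [0, 0, 0],
    [0, 0, 0],
    [0, 0, 0],
    [0, 0, 0],
    [0, 0, 0],
    [0, 0, 0]
  ]
}}

```text
clock: 15.6
position: [603.2, 84.1, 233.7]
ee_rot: [-0.649, 0.761, 0.0, 0.0]
contact_force: [-0.4, 3.1, -1.4]
gripper_width: 16.8
grasp_force: 61.0
```

Call:
{"fn": "move_arm", "kwargs": {
  "fingers": [5, 5, 5, 5, 5],
  "travel": [
    [0.7, 0, 0],
    [1.4, 0, 0],
    [2, 0, 0],
    [2.5, 0, 0],
    [2.5, 0, 0]
  ],
  "dr": [
    [0, 0, 0],
    [0, 0, 0],
    [0, 0, 0],
    [0, 0, 0],
    [0, 0, 0]
  ]
}}

```text
clock: 16.1
position: [602.9, 83.4, 233.8]
ee_rot: [-0.649, 0.761, 0.001, 0.002]
contact_force: [-1.4, 10.7, -1.0]
gripper_width: 16.9
grasp_force: 61.0
```

Call:
{"fn": "move_arm", "kwargs": {
  "fingers": [5, 5, 5, 5],
  "travel": [
    [0.8, 0, 0],
    [1.6, 0, 0],
    [2.2, 0, 0],
    [2.2, 0, 0]
  ],
  "dr": [
    [0, 0, 0],
    [0, 0, 0],
    [0, 0, 0],
    [0, 0, 0]
  ]
}}

```text
clock: 16.5
position: [602.7, 82.9, 233.8]
ee_rot: [-0.649, 0.761, 0.001, 0.004]
contact_force: [-2.7, 17.7, -2.1]
gripper_width: 16.5
grasp_force: 60.9
```

Call:
{"fn": "move_arm", "kwargs": {
  "fingers": [5, 45, 45, 45, 45, 45, 45, 45, 45, 45],
  "travel": [
    [-2.5, 0, 0],
    [-2.5, 0, 0],
    [-2.5, 0, 0],
    [-2.5, 0, 0],
    [-3, 0, -10],
    [-3, 0, -35],
    [-3, 0, -75],
    [-20, 0, -110],
    [-65, 0, -115],
    [-110, 0, -115]
  ],
  "dr": [
    [0, 0, 0],
    [0, 0, 0],
    [0, 0, 0],
    [0, 0, 0],
    [0, 0, 0],
    [0, 0, 0],
    [0, 0, 0],
    [0, 0, 0],
    [0, 0, 0],
    [0, 0, 0]
  ]
}}

```text
clock: 17.5
position: [620.3, 187.6, 352.8]
ee_rot: [-0.648, 0.762, -0.001, 0.003]
contact_force: [0.8, 1.0, 0.7]
gripper_width: 45.1
grasp_force: 0.0
```

Call:
{"fn": "move_arm", "kwargs": {
  "fingers": [45, 45, 45, 45, 45, 45],
  "travel": [
    [-45, 0, -20],
    [-90, 0, -20],
    [-130, 30, -20],
    [-130, 70, -20],
    [-130, 80, -20],
    [-130, 80, -20]
  ],
  "dr": [
    [0, 0, 0],
    [0, 0, 0],
    [0, 0, 0],
    [0, 0, 0],
    [0, 0, 0],
    [0, 0, 0]
  ]
}}

```text
clock: 18.1
position: [560.3, 328.9, 370.1]
ee_rot: [-0.649, 0.76, -0.0, 0.001]
contact_force: [1.0, 0.1, 0.6]
gripper_width: 45.0
grasp_force: 0.0
```

```bash
python3 - <<'E'
from h import *
T=arm.get_image("top");S=arm.get_image("side")
c=lambda im,x,y,w,h,k:cv2.resize(im[y:y+h,x:x+w],None,fx=k,fy=k,interpolation=cv2.INTER_CUBIC)
a=np.hstack([c(T,240,100,110,150,4),c(S,265,180,90,150,4)])[:,:,::-1]
cv2.imwrite("pics/v4.png",np.clip(a*1.4,0,255).astype(np.uint8))
E
```

```text
(no output)
```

View pics/v4.png

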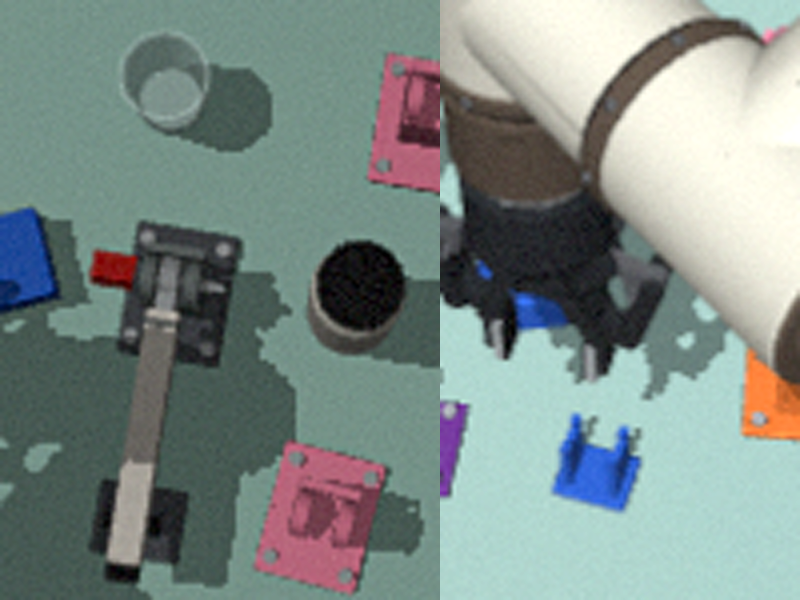

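Top crop: the red head at (115,268) is against the left cheek. The tip emerges past the right cheek to (224,288), about 16 mm, which is what a fully seated pin should show. The arm's tail is on the rest at (130,520), the visible bystanders are undisturbed, and the stand is empty in the side view. Handing in.

```bash
python3 -c "
from bench import arm
print(arm.job_done())"
```

```text
the job is handed in; nothing more can be done
None
```

I've handed the job in: the lamp arm's eye is in the grey fork with its tail on the rest, and the red-headed pin is through both cheeks and seated. The gripper is open and clear, and I saw no bystander moved, though the amber bottle was outside the last picture; no verdict was returned.

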